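Take the feed roller off its shaft

ROBOT

A 6-joint arm with a two-finger parallel gripper is mounted at the origin on a cart in front of the work surface, level with it; the furniture and walls round the work are solid. World frame = base frame: x ahead of the robot, y to its left, z up, the work surface at z = 0. Lengths are in mm, angles in rad, forces in N, time in s.
With the tool pointing down it reaches from about 350 to 775 mm from the base axis. Payload 7.3 kg.
Tool frame: the origin (TCP) lies midway between the tips of the shut fingers; the grasp point (between the pads) lies 19 mm behind it (bot.grip_depth is the distance from the TCP to the grasp point, in mm); z points along the fingers, x is the direction in which the jaws open and shut, and the axes are right-handed (so a half turn about z gives the same grasp; the last joint's range is limited). The gripper opens to 92 mm and grips with 3 to 60 N. Pads are 19 mm wide; open, the fingers measure 130 mm over their backs; the gripper's body (75 mm by 190 mm) begins 47 mm behind the grasp point.
Start: joints at [0.959, 0.342, 1.524, -0, 1.275, -0.146], TCP at [235.787, 469.094, 226.741] pointing down, gripper open.
Joint ranges: [-2.53, 2.53], [-0.77, 2.02], [0.04, 2.7], [-1, 4.14], [0.28, 2.66], [-3.11, 3.11]. Speed limits (rad/s): [2.57, 2.57, 3.14, 3.14, 3.14, 3.14].

INTERFACE

Orientations are given as [roll, pitch, yaw] about the fixed x, y, z axes, in that order (R = Rz(yaw) Ry(pitch) Rx(roll)).
In Python, from plant import bot gives the robot as it stands. The module is installed in compiled form; this text tells all that it offers.
- The arm moves only by the shell command python3 -m inch 'ROWS'. ROWS is JSON, a list that holds one entry, the list of rows, each a list of 7 numbers: the shift along the tool's x, y, z each as a share of 0.2 m, from -1 to 1, then the turn, a rotation vector about the tool's x, y, z each as a share of 45 degrees, from -1 to 1, then the closure, from -1 (fully open) to 1 (shut), so that 0 is half open. A call has exactly 10 rows; each row is the pose to reach, as a shift and turn from the pose commanded when the call began, along the tool's axes at that moment; what a row does not reach only later rows make up. A row lasts 1/8 s, in which the tool goes at most 62.5 mm and 10.7 degrees, less where a joint would pass 70% of its speed; a pose out of reach is approached as far as the arm can. A call with a number of a shift or a turn outside -1 to 1 is refused whole. A call with a gripper value outside its range is refused whole. The fingers move at their own pace and stop on an object; the grip force is fixed at half the most. Time passes only in rows, so rows that repeat a pose let the fingers close, or fill a call up. It gives the time, the measured TCP pose, the force and the opening at its end, in the units of the state.
- bot.get_obs(): the state, without advancing time (a new reading comes with each control period).
- bot.capture(name): name is "scene" or "top" or "wrist"; returns the picture (420x560x3 uint8, red, green, blue); there is no depth.
- bot.camera_params(name): a dict with "fx", "fy", "cx", "cy" (pixels), "k1" (the pictures are not rectified: a ray, as slopes to the right and down, at radius r is drawn at 1 + k1 r^2 times it, then the intrinsics apply), "R" (3x3) and "t" (3): a world point X has camera coordinates R X + t; the wrist camera has in their place "T_tool_cam" (4x4, takes a point from camera to tool coordinates, whose origin is the TCP and whose axes are the tool frame's). Camera axes: x right, y down, z forward; pixel columns grow to the right and rows downward; lengths in mm; the calibration is good to about 2 mm. A picture is of the moment at which its call begins: read the wrist's pose just before it. camera_params takes no time and is no camera call.
- bot.close_job(): hands the job in, once; it reports no verdict.
The state is a dict: "time": time; "joint_positions": joint angles; "dq": joint speeds; "tau": joint torques, N m; "tool_pos": TCP position; "tcp_rot": TCP orientation; "contact_force": force on the tool from outside, world axes, zero at the start; "moment": the same for the moment, N m; "grip_width": finger opening in mm.
Only numpy, scipy, OpenCV 4.12 (cv2) and the standard library are available. Lean on these libraries where they do the work, as an engineer would, in place of code of your own. Each camera call takes 0.05 s, during which the arm holds its last target.

TASK

Press the green key fully down so that the red key pops up and the red catch drops into the shaft, then draw the blue feed roller off the open end of the shaft. Lower it into the wooden cradle so that it lies in both V saddles, roughly centred endwise, before you let go of it; leave the tape, mug, pliers and screwdriver where they are.

Things in the scene. Friction and masses are not known exactly. Their poses are not given: they have to be found in the camera images.
- roller_center (a point): Centre of the feed roller, a tube 90 mm long with a blue tyre (50 mm diameter, 82 mm long) on an aluminium core that stands out 4 mm at each end; bore 26 mm, 0.2 to 0.35 kg. Its x axis is the roller's axis (either way round is the same); it may be spun about that axis. At the start it hangs loosely on the stand's shaft, its centre 5 mm below the shaft's axis. Grip it across the diameter, half-way along, from above.
- stand: Grey roller stand bolted to the bench. Origin on the bench; x axis = the way the shaft points (level), z up. A column (50 mm wide, top at z = 138 mm) has its face at x = -4 mm; the steel shaft (16 mm diameter) runs from it along x at y = 0, z = 110 mm, and is open at x = 165 mm. The foot plate reaches from x = -105 to 15 mm, y = -50 to 50 mm, 14 mm high.
- shaft_tip (a point): Centre of the shaft's open end; same axes as the stand.
- catch (a joint): Red retaining catch, a blade standing up through the shaft 15 mm before its open end. 0 = up, sticking out 14.5 mm over the shaft and barring the roller; 0.015 m = dropped wholly into the shaft. It cannot be pushed aside; it is driven by the keys (1.5 times the green key's travel).
- key_box: Grey control box fixed on the bench, 80 mm (x) by 120 mm (y), 36 mm high, origin at the centre of its underside, with a green and a red key side by side along y.
- green_top (a point): Centre of the green key's top, 36 mm (x) by 30 mm (y). At the start it stands 53 mm above the bench; it goes down 10 mm. Takes about 3 N, and stays where it is pressed.
- key_green (a joint): Travel of the green (release) key: 0 = up, 0.010 m = fully down.
- red_top (a point): Centre of the red key's top, 48 mm beside the green one on the box's +y side; down at the start (43 mm above the bench).
- key_red (a joint): Travel of the red (lock) key: 0 = down, 0.010 m = popped up. It rises as the green one goes down, and the other way round.
- cradle: Wooden cradle fixed on the bench, foot 100 mm (x) by 75 mm (y), 10 mm high, origin at the centre of its underside. Two V saddles (90 degree notches across x, each 10 mm thick) stand at x = -33 and +33 mm, 54 mm high; the roller's axis is to lie along the cradle's x. The gap of 56 mm between the saddles leaves room for the fingers.
- seat (a point): Where the roller's centre lies when it is seated in both saddles and centred: 65 mm over the bench above the cradle's origin; axes as the cradle's.
- tape: Roll of beige tape, 98 mm across, 25 mm high, lying flat; leave alone.
- mug: White mug, 91 mm high; leave alone.
- pliers: Pliers with red handles, 177 mm, lying flat; leave alone.
- screwdriver: Screwdriver with a yellow handle, 180 mm, lying flat; leave alone.

How it is judged (in metres and radians):
On the way, in this order (a step that is already met when the one before it is completed fails the run):
1. the green key is pressed down, the red one is up and the catch has dropped, with the roller still on the shaft (value of joint each of key_green, key_red above 0.008 m and value of joint catch above 0.012 m and x of roller_center in the frame of stand below 0.12 m), for 0.1 s.
2. the roller is held by the fingers, wholly past the open end of the shaft (x of roller_center in the frame of stand above 0.21 m and contact force between the fingers and roller above 0.5 N), for 0.1 s.
3. the roller is down in both saddles while the fingers still hold it (horizontal distance between roller_center and seat below 0.018 m and z of roller_center in the frame of seat below 0.015 m and contact force between the fingers and roller above 0.5 N), for 0.1 s.
At the end, for the whole second after the job is handed in: The roller lies still in both saddles of the cradle: centred within 15 mm endwise and 6 mm across and in height, its axis within 0.1 rad of the cradle's; the green key is down and the red key up by at least 8 of their 10 mm, and the catch is down by at least 12 mm (x of roller_center in the frame of seat between -0.015 and 0.015 m and y of roller_center in the frame of seat between -0.006 and 0.006 m and z of roller_center in the frame of seat between -0.006 and 0.006 m and angle between the x axis of roller_center and the x axis of seat, either way round below 0.1 rad and linear speed of roller below 0.02 m/s and value of joint each of key_green, key_red above 0.008 m and value of joint catch above 0.012 m); the robot touches nothing.
It fails at once if the tape, mug, pliers or screwdriver is moved by more than 40 mm (distance of any of tape, mug, pliers, screwdriver from where it was at the start of the episode above 0.04 m).
It also fails if it takes over 56 s, if anything falls off the work surface, if the arm or the gripper's body presses on something with over 40 N, if the wrist force passes 120 N, or if a joint passes its speed limit or range.

## Working session

There is one attempt and no reset: what is moved stays moved. The work goes in short steps, Python scripts to look and compute and a shell command to move; the robot and the scene stay as the last step left them, time stands still between calls to the robot, and variables do not carry over. Pictures are saved under pics/ and viewed, and the job is handed in when it is done.

```bash
mkdir -p pics; python3 - <<'E'
from plant import bot
import cv2
print(bot.get_obs())
for n in("scene","top","wrist"):
    im=bot.capture(n); cv2.imwrite(f"pics/{n}0.png",im[:,:,::-1]); print(n,bot.camera_params(n))
E
```

```text
{'time': 0.0, 'joint_positions': array([ 9.58986106e-01,  3.42736718e-01,  1.52503028e+00, -5.18221613e-06,
        1.27538913e+00, -1.46048361e-01]), 'dq': array([ 0.00125276,  0.00096342, -0.00058704, -0.00138644, -0.00031047,
        0.00027064]), 'tau': array([ 4.00358276e-04, -4.31237805e+01, -2.44218779e+01,  7.20829703e-02,
        5.61530620e-02, -1.64048947e-04]), 'tool_pos': array([235.5450503 , 468.73466098, 226.03306978]), 'tcp_rot': array([-3.14137002e+00,  1.54755635e-03,  1.10503615e+00]), 'contact_force': array([ 0.22804539,  0.2328621 , -1.33606808]), 'moment': array([0.05588176, 0.00296139, 0.04934963]), 'grip_width': 91.55299673309328}
scene {'fx': 405.34794001172423, 'fy': 405.34794001172423, 'cx': 273.15220416706796, 'cy': 210.50343469695804, 'k1': -0.01763874395733462, 'R': array([[ 0.5135488 , -0.85804349, -0.00538619],
       [-0.65034986, -0.38513164, -0.65476613],
       [ 0.55974342,  0.33975726, -0.75581235]]), 't': array([-272.00046481,  454.93560314,  703.71329002])}
top {'fx': 531.4004216725631, 'fy': 531.4004216725631, 'cx': 259.7804272947638, 'cy': 207.4558582940452, 'k1': -0.08023756570833392, 'R': array([[ 0.00899638, -0.99986859, -0.01348565],
       [-0.99204291, -0.0072307 , -0.12569237],
       [ 0.12557835,  0.01450912, -0.9919776 ]]), 't': array([  32.34878686,  549.07345864, 1233.09853432])}
wrist {'fx': 376.12046632688447, 'fy': 376.12046632688447, 'cx': 277.9897785139219, 'cy': 208.94412061353134, 'k1': -0.012385836432658389, 'T_tool_cam': array([[ 9.99999980e-01, -1.97900480e-04,  7.32388945e-06,
         2.10992669e-01],
       [ 1.87625479e-04,  9.58616162e-01,  2.84701630e-01,
        -7.69591881e+01],
       [-6.33633880e-05, -2.84701623e-01,  9.58616181e-01,
        -1.58463909e+02],
       [ 0.00000000e+00,  0.00000000e+00,  0.00000000e+00,
         1.00000000e+00]])}
```

View pics/scene0.png

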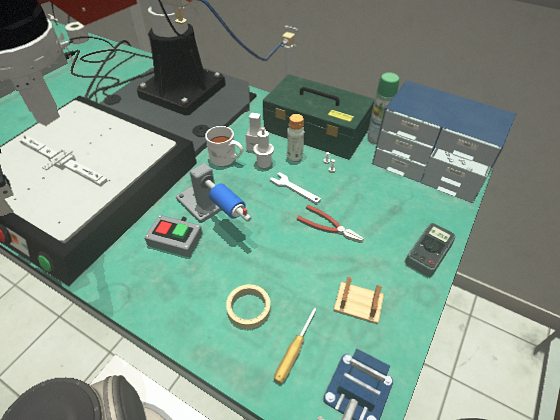

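View pics/top0.png

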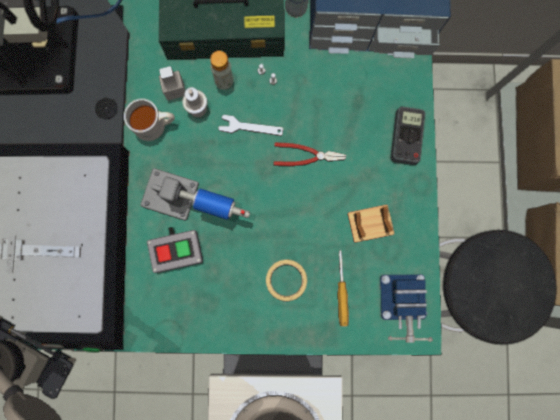

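View pics/wrist0.png

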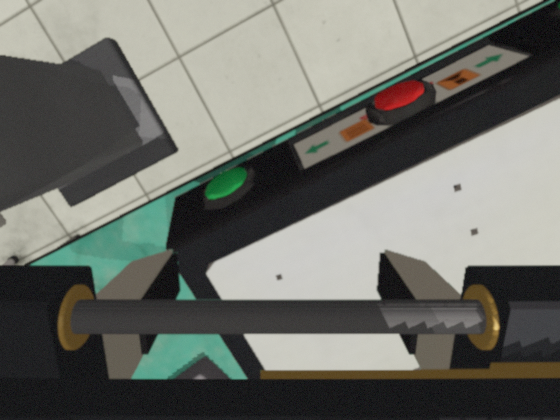

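The top view shows the stand at about (165,195), the roller at (214,204) with its shaft tip at (247,213), the key box at (175,250) with the green key at (183,247), and the cradle at (371,223). I'll enlarge these areas.

```bash
python3 - <<'E'
import cv2
im=cv2.imread("pics/top0.png"); s=cv2.imread("pics/scene0.png")
cv2.imwrite("pics/c1.png",cv2.resize(im[160:280,130:270],None,fx=5,fy=5,interpolation=cv2.INTER_CUBIC)[:600])
cv2.imwrite("pics/c2.png",cv2.resize(im[195:250,335:405],None,fx=10,fy=10,interpolation=cv2.INTER_CUBIC))
cv2.imwrite("pics/c3.png",cv2.resize(s[155:260,140:260],None,fx=5,fy=5,interpolation=cv2.INTER_CUBIC))
E
```

```text
(no output)
```

View pics/c1.png

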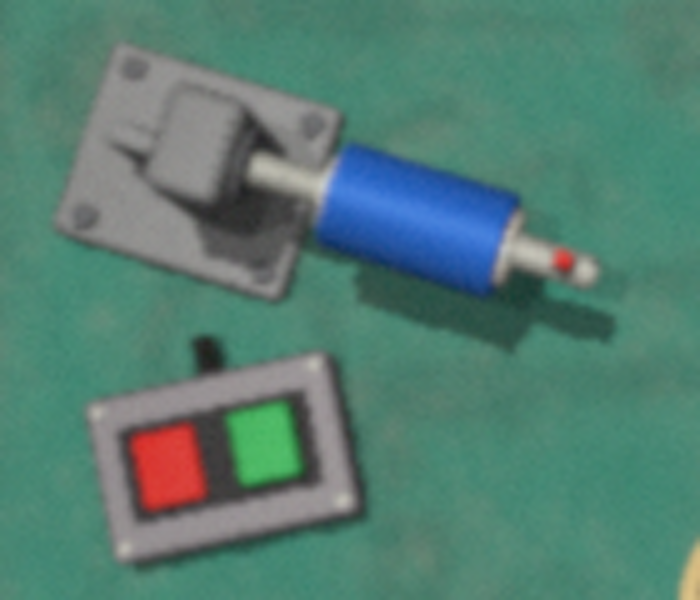

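View pics/c2.png

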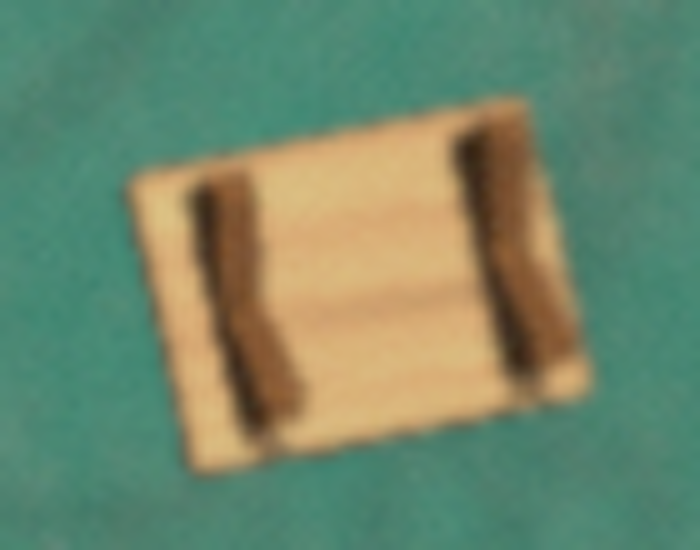

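View pics/c3.png

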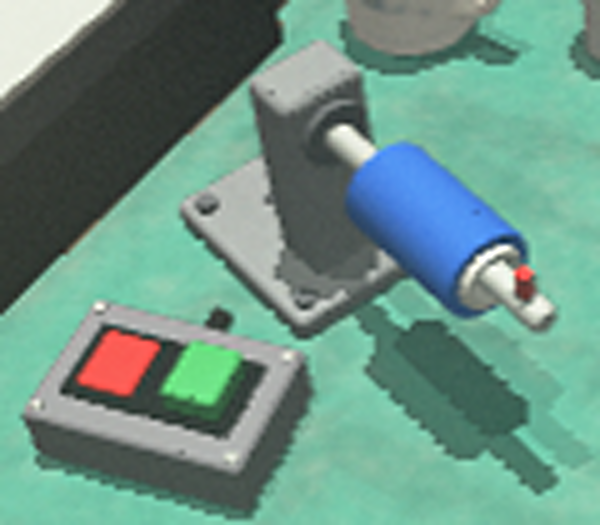

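```bash
cat >h.py <<'E'
import numpy as np,cv2
from plant import bot
from scipy.spatial.transform import Rotation as Rn
def cam(n,obs=None):
    p=bot.camera_params(n)
    if n=="wrist":
        T=np.eye(4);T[:3,:3]=Rn.from_euler('xyz',obs['tcp_rot']).as_matrix();T[:3,3]=obs['tool_pos']
        C=np.linalg.inv(T@p['T_tool_cam']);R,t=C[:3,:3],C[:3,3]
    else:R,t=p['R'],p['t']
    K=np.array([[p['fx'],0,p['cx']],[0,p['fy'],p['cy']],[0,0,1]]);d=np.array([p['k1'],0,0,0,0.])
    return K,d,np.array(R),np.array(t)
def pix2z(n,uv,z,obs=None):
    K,d,R,t=cam(n,obs);uv=np.atleast_2d(np.array(uv,float))
    r=cv2.undistortPoints(uv[:,None],K,d)[:,0];r=np.c_[r,np.ones(len(r))]@R
    c=-R.T@t; return c+r*((z-c[2])/r[:,2])[:,None]
def proj(n,X,obs=None):
    K,d,R,t=cam(n,obs);return cv2.projectPoints(np.atleast_2d(np.array(X,float)),cv2.Rodrigues(R)[0],t,K,d)[0][:,0]
def fc(pts,s,o): return (np.array(pts,float)+.5)/s-.5+np.array(o)
E
python3 - <<'E'
from h import *
np.set_printoptions(precision=1,suppress=True)
def show(l,P):
    print(l,P[:,:2].tolist() if 0 else P[:,:2].round(1).tolist(),'mean',P.mean(0),'edges',np.linalg.norm(np.roll(P,-1,0)-P,axis=1),'ang',np.degrees(np.arctan2(*(np.roll(P,-1,0)-P)[:,[1,0]].T)))
o1=(130,160)
show('green',pix2z('top',fc([(228,412),(290,402),(302,470),(240,486)],5,o1),53))
show('foot',pix2z('top',fc([(120,45),(343,108),(278,298),(58,228)],5,o1),14))
show('tyre',pix2z('top',fc([(350,145),(520,195),(490,295),(318,245)],5,o1),107))
show('tip',pix2z('top',fc([(592,270),(328,183)],5,o1),110))
show('box',pix2z('top',fc([(90,410),(320,352),(362,505),(125,562)],5,o1),36))
show('cradle',pix2z('top',fc([(130,178),(525,97),(592,395),(192,472)],10,(335,195)),10))
# scene
o3=(140,155)
show('s green',pix2z('scene',fc([(180,341),(243,349),(228,404),(163,392)],5,o3),53))
show('s foot',pix2z('scene',fc([(305,333),(183,210)],5,o3),14))
show('s box',pix2z('scene',fc([(100,303),(305,352),(243,470),(27,415)],5,o3),36))
show('s tip',pix2z('scene',fc([(541,317)],5,o3),110))
E
```

```text
green [[463.5, 234.0], [468.4, 204.9], [436.7, 198.5], [429.0, 227.4]] mean [449.4 216.2  53. ] edges [29.5 32.4 29.9 35.1] ang [ -80.3 -168.6  105.    10.8]
foot [[646.0, 299.7], [615.1, 188.5], [521.4, 217.9], [554.9, 327.0]] mean [584.4 258.3  14. ] edges [115.4  98.3 114.1  95.2] ang [-105.5  162.6   72.9  -16.7]
tyre [[581.7, 172.5], [559.4, 95.0], [513.9, 107.8], [536.0, 185.9]] mean [547.7 140.3 107. ] edges [80.6 47.2 81.2 47.7] ang [-106.1  164.3   74.2  -16.3]
tip [[525.2, 62.0], [563.8, 181.7]] mean [544.5 121.8 110. ] edges [125.7 125.7] ang [  72.1 -107.9]
box [[464.8, 303.2], [493.5, 193.7], [421.1, 172.1], [393.0, 284.1]] mean [443.1 238.3  36. ] edges [113.1  75.5 115.5  74.2] ang [ -75.3 -163.4  104.1   14.9]
cradle [[541.5, -176.2], [562.1, -273.1], [489.4, -288.0], [470.1, -190.5]] mean [ 515.8 -232.    10. ] edges [99.  74.2 99.4 72.8] ang [ -78.  -168.5  101.2   11.3]
s green [[458.4, 238.1], [470.3, 208.0], [439.8, 192.8], [429.4, 224.6]] mean [449.5 215.9  53. ] edges [32.4 34.1 33.4 32. ] ang [ -68.4 -153.4  108.1   25.1]
s foot [[516.9, 212.4], [552.4, 323.9]] mean [534.6 268.1  14. ] edges [117. 117.] ang [  72.3 -107.7]
s box [[466.1, 301.7], [494.2, 191.0], [421.0, 172.0], [392.7, 284.3]] mean [443.5 237.3  36. ] edges [114.2  75.6 115.8  75.4] ang [ -75.8 -165.5  104.2   13.3]
s tip [[524.1, 64.2]] mean [524.1  64.2 110. ] edges [0.] ang [0.]
```

```bash
cat >>h.py <<'E'
def sh(cmd,tgt):
    "cmd,tgt: x,y,z,yawdeg"
    R=Rn.from_euler('xyz',[np.pi,0,np.radians(cmd[3])])
    d=R.inv().apply(np.array(tgt[:3])-np.array(cmd[:3]))/200
    return d.round(4),round(-(tgt[3]-cmd[3])/45,4)
def step(cmd,row):
    R=Rn.from_euler('xyz',[np.pi,0,np.radians(cmd[3])])
    return np.r_[np.array(cmd[:3])+R.apply(np.array(row[:3])*200),cmd[3]-45*row[5]].round(2)
E
python3 - <<'E'
from h import *
c=(235.787,469.094,226.741,63.3)
mid=(342,342,200,38)
print(sh(c,mid)); print(sh(mid,(449.5,216,70,14.5)))
E
```

```text
(array([-0.3291,  0.76  ,  0.1337]), 0.5622)
(array([0.0357, 0.8274, 0.65  ]), 0.5222)
```

```bash
python3 -m inch '[[[-0.05,0.12,0,0,0,0.1,0],[-0.1,0.24,0,0,0,0.2,0.5],[-0.16,0.38,0,0,0,0.3,1],[-0.22,0.52,0.04,0,0,0.4,1],[-0.28,0.66,0.09,0,0,0.5,1],[-0.33,0.76,0.13,0,0,0.56,1],[-0.35,0.82,0.13,0,0,0.62,1],[-0.38,0.9,0.13,0,0,0.7,1],[-0.4,0.96,0.13,0,0,0.8,1],[-0.4,0.98,0.13,0,0,0.9,1]]]'
python3 - <<'E'
from h import *
c=step((235.787,469.094,226.741,63.32),[-.4,.98,.13,0,0,.9]);print(c)
o=bot.get_obs();print(o['tool_pos'],np.degrees(o['tcp_rot']),o['grip_width'])
print(sh(c,(449.5,216,70,14.5)))
im=bot.capture("wrist");cv2.imwrite("pics/w1.png",im[:,:,::-1])
print(proj('wrist',[(449.5,216,53)],o))
E
```

```text
time: 1.4
tool_pos: [375.8, 309.2, 201.2]
tcp_rot: [-3.141, -0.001, 0.393]
contact_force: [0.5, 0.3, 0.5]
grip_width: 0.8
[375.   309.61 200.74  22.82]
[375.80451871 309.22861129 201.15263436] [-1.79994627e+02 -5.19398881e-02  2.25450434e+01] 0.8496368549986552
(array([0.1618, 0.5759, 0.6537]), np.float64(0.1849))
[[312.53736494 312.7304918 ]]
```

View pics/w1.png

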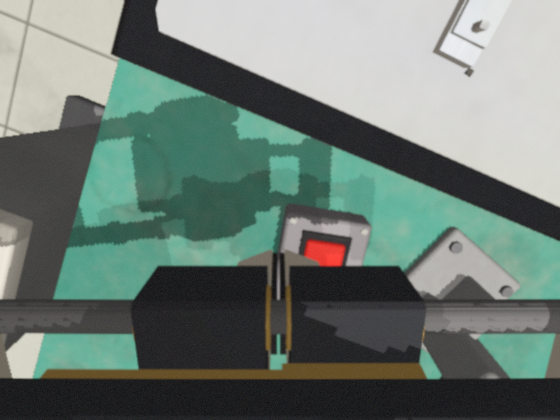

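The wrist view shows the key box with the red key at about (325,245). The green key is hidden behind the fingers, where I predicted it. Next I'll move above the green key.

```bash
python3 -m inch '[[[0.04,0.14,0.04,0,0,0.05,1],[0.08,0.28,0.1,0,0,0.09,1],[0.12,0.42,0.25,0,0,0.14,1],[0.15,0.54,0.4,0,0,0.18,1],[0.16,0.575,0.54,0,0,0.185,1],[0.162,0.576,0.65,0,0,0.185,1],[0.162,0.576,0.68,0,0,0.185,1],[0.162,0.576,0.69,0,0,0.185,1],[0.162,0.576,0.69,0,0,0.185,1],[0.162,0.576,0.69,0,0,0.185,1]]]'
python3 - <<'E'
from h import *
c=step((375.,309.61,200.74,22.82),[.162,.576,.69,0,0,.185]);print(c)
im=bot.capture("top");cv2.imwrite("pics/t2.png",cv2.resize(im[200:290,130:250,::-1],None,fx=5,fy=5))
im=bot.capture("scene");cv2.imwrite("pics/s2.png",cv2.resize(im[155:260,140:260,::-1],None,fx=5,fy=5))
E
```

```text
time: 2.7
tool_pos: [449.9, 216.2, 63.5]
tcp_rot: [-3.141, -0.002, 0.253]
contact_force: [0.5, -0.1, -0.5]
grip_width: 0.3
[449.54 215.99  62.74  14.5 ]
```

View pics/s2.png

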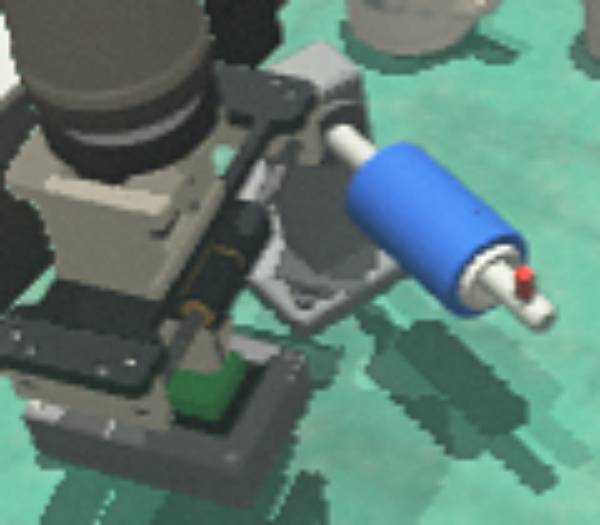

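The gripper body comes close to the column at this yaw. I'll turn the tool about 40° to clear it, then press.

```bash
python3 -m inch '[[[0,0,0,0,0,-0.2,1],[0,0,0,0,0,-0.4,1],[0,0,0,0,0,-0.6,1],[0,0,0,0,0,-0.8,1],[0,0,0.02,0,0,-0.9,1],[0,0,0.04,0,0,-0.9,1],[0,0,0.06,0,0,-0.9,1],[0,0,0.08,0,0,-0.9,1],[0,0,0.095,0,0,-0.9,1],[0,0,0.1,0,0,-0.9,1]]]'
python3 - <<'E'
from h import *
im=bot.capture("scene");cv2.imwrite("pics/s3.png",cv2.resize(im[155:260,140:260,::-1],None,fx=5,fy=5))
print(bot.get_obs()['contact_force'],bot.get_obs()['tool_pos'])
E
```

```text
time: 4.05
tool_pos: [449.6, 216.0, 43.1]
tcp_rot: [3.141, -0.0, 0.96]
contact_force: [-3.1, -0.4, 13.9]
grip_width: 0.5
[-1.46487337 -1.00638752  7.32701898] [449.64368953 216.02943389  43.23713027]
```

View pics/s3.png

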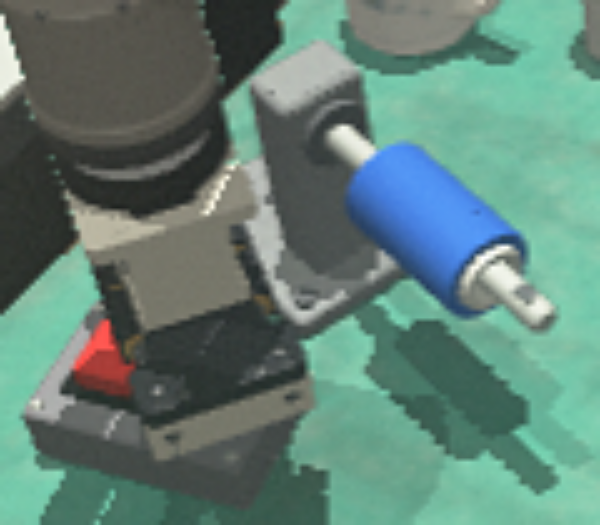

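The catch is gone from the shaft tip, the red key is up, and the force shows the key has bottomed. I'll press 1 mm more, then lift and turn.

```bash
python3 -m inch '[[[0,0,0.005,0,0,0,1],[0,0,0.005,0,0,0,1],[0,0,-0.05,0,0,0,1],[0,0,-0.2,0,0,0.1,1],[0,0,-0.4,0,0,0.3,1],[0,0,-0.6,0,0,0.5,0.5],[0,0,-0.75,0,0,0.7,0],[0,0,-0.8,0,0,0.9,-1],[0,0,-0.8,0,0,1,-1],[0,0,-0.8,0,0,1,-1]]]'
python3 - <<'E'
from h import *
c=step((449.54,215.99,42.74,55.0),[0,0,-.8,0,0,1]);print(c)
a=np.radians(-106.3);print(sh(c,(547.7,140.3,200,-16.3)))
E
```

```text
time: 5.35
tool_pos: [449.4, 215.9, 202.8]
tcp_rot: [-3.142, 0.0, 0.175]
contact_force: [-0.1, -0.3, 1.6]
grip_width: 45.9
[449.54 215.99 202.74  10.  ]
(array([0.4176, 0.4579, 0.0137]), np.float64(0.5844))
```

```bash
python3 -m inch '[[[0.06,0.07,0,0,0,0.1,-1],[0.14,0.16,0,0,0,0.2,-1],[0.22,0.25,0,0,0,0.33,-1],[0.31,0.35,0,0,0,0.45,-1],[0.38,0.42,0,0,0,0.55,-1],[0.418,0.458,0,0,0,0.584,-1],[0.418,0.458,0.014,0,0,0.584,-1],[0.418,0.458,0.014,0,0,0.584,-1],[0.418,0.458,0.014,0,0,0.584,-1],[0.418,0.458,0.014,0,0,0.584,-1]]]'
python3 - <<'E'
from h import *
c=step((449.54,215.99,202.74,10),[.418,.458,.014,0,0,.584]);print(c)
o=bot.get_obs();print(o['tool_pos'],np.degrees(o['tcp_rot']),o['grip_width'])
im=bot.capture("wrist")[:,:,::-1].copy()
cv2.imwrite("pics/w4.png",im)
im=bot.capture("scene");cv2.imwrite("pics/s4.png",cv2.resize(im[155:260,140:260,::-1],None,fx=5,fy=5))
E
```

```text
time: 6.6
tool_pos: [547.5, 140.6, 200.1]
tcp_rot: [-3.141, -0.0, -0.283]
contact_force: [0.4, -0.6, -0.2]
grip_width: 92.0
[547.78 140.3  199.94 -16.28]
[547.46568845 140.62484794 200.13422864] [-1.79988102e+02 -1.12975789e-02 -1.62391027e+01] 91.97809908267847
```

View pics/w4.png

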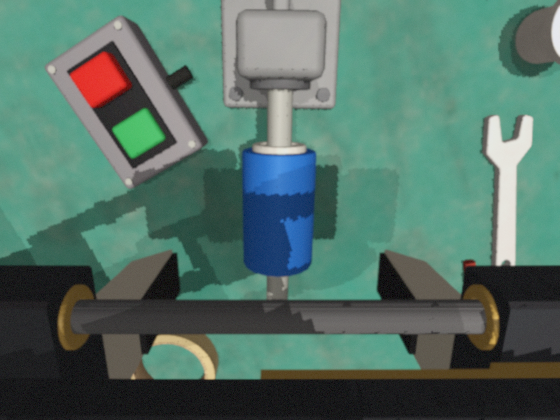

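View pics/s4.png

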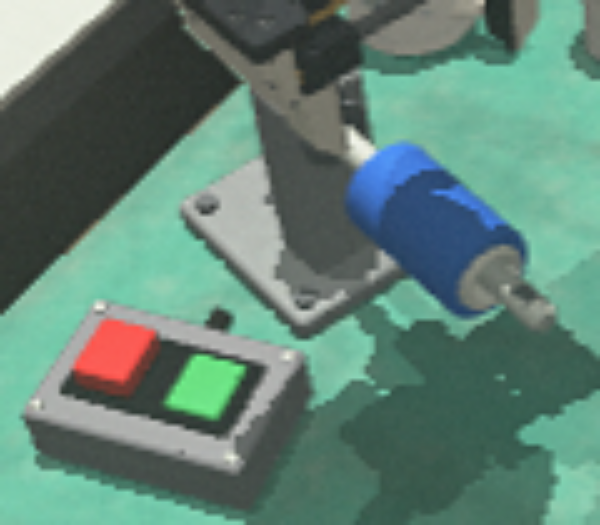

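```bash
python3 - <<'E'
from h import *
o=bot.get_obs();a=np.radians(-106.3);u=np.array([np.cos(a),np.sin(a),0]);v=np.array([-u[1],u[0],0])
C=np.array([547.7,140.3,105])
print(proj('wrist',[C+s*41*u+w*25*v for s in(-1,1) for w in(-1,1)]+[C+s*41*u+[0,0,25] for s in (-1,1)],o).round(1))
E
```

```text
[[241.  153.5]
 [315.2 153.6]
 [244.1 265. ]
 [312.  265. ]
 [278.1 159.4]
 [278.1 280.9]]
```

```bash
python3 - <<'E'
import cv2
im=cv2.imread("pics/w4.png");cv2.imwrite("pics/w4c.png",cv2.resize(im[130:300,220:340],None,fx=3.5,fy=3.5,interpolation=cv2.INTER_CUBIC))
E
```

```text
(no output)
```

View pics/w4c.png

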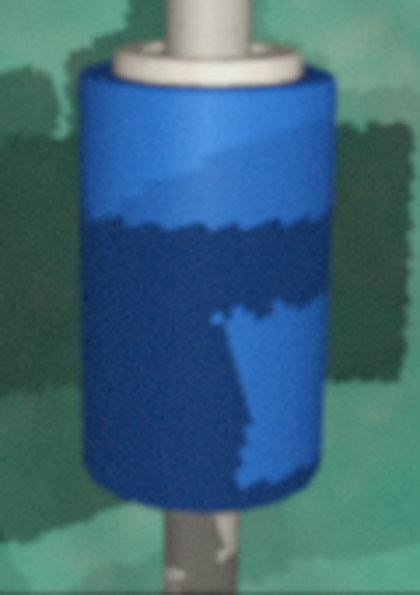

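```bash
python3 -m inch '[[[0,-0.01,0.1,0,0,0,-1],[0,-0.01,0.25,0,0,0,-1],[0,-0.01,0.4,0,0,0,-1],[0,-0.01,0.5,0,0,0,-1],[0,-0.01,0.56,0,0,0,-1],[0,-0.01,0.57,0,0,0,-1],[0,-0.01,0.57,0,0,0,0],[0,-0.01,0.57,0,0,0,1],[0,-0.01,0.57,0,0,0,1],[0,-0.01,0.57,0,0,0,1]]]'
python3 - <<'E'
from h import *
c=step((547.78,140.3,199.94,-16.28),[0,-.01,.57,0,0,0]);print(c)
im=bot.capture("scene");cv2.imwrite("pics/s5.png",cv2.resize(im[155:260,140:260,::-1],None,fx=5,fy=5))
E
```

```text
time: 7.95
tool_pos: [548.4, 142.2, 86.2]
tcp_rot: [-3.141, -0.001, -0.284]
contact_force: [0.0, -0.4, 0.2]
grip_width: 56.1
[548.34 142.22  85.94 -16.28]
```

View pics/s5.png

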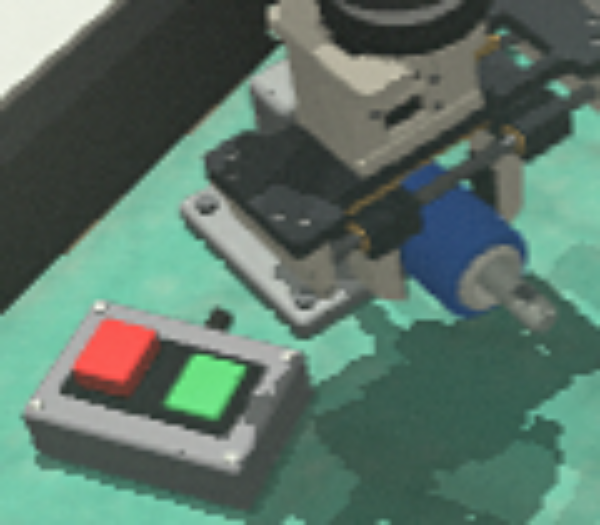

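```bash
python3 -m inch '[[[0,0,0,0,0,0,1],[0,0,0,0,0,0,1],[0,0,0,0,0,0,1],[0,0,0,0,0,0,1],[0,0,-0.008,0,0,0,1],[0,0,-0.016,0,0,0,1],[0,0,-0.022,0,0,0,1],[0,0.01,-0.022,0,0,0,1],[0,0.025,-0.022,0,0,0,1],[0,0.05,-0.022,0,0,0,1]]]'
python3 - <<'E'
from h import *
print(bot.get_obs())
E
```

```text
time: 9.25
tool_pos: [545.4, 132.3, 90.3]
tcp_rot: [-3.142, 0.0, -0.284]
contact_force: [-0.3, 0.3, -4.5]
grip_width: 49.8
{'time': 9.25, 'joint_positions': array([1.01415385e-01, 5.47945455e-01, 1.60189506e+00, 5.56428978e-05,
       9.91802074e-01, 3.85625988e-01]), 'dq': array([-0.06970879, -0.03198307,  0.0617751 ,  0.00059071, -0.02484777,
       -0.06897979]), 'tau': array([ 5.02235703e-01, -5.10702503e+01, -2.16205019e+01,  9.91975400e-02,
        3.87114286e-02,  1.08419512e-01]), 'tool_pos': array([545.36225881, 132.30799444,  90.26345085]), 'tcp_rot': array([-3.14156828e+00,  6.37828235e-05, -2.84241050e-01]), 'contact_force': array([-0.27809739,  0.30916562, -4.51101856]), 'moment': array([-0.09890422,  0.10360662,  0.0241609 ]), 'grip_width': 49.848111638556475}
```

```bash
python3 -m inch '[[[0,0.05,0,0,0,0,1],[0,0.12,0,0,0,0,1],[0,0.2,0,0,0,0,1],[0,0.28,0,0,0,0,1],[0,0.36,0,0,0,0,1],[0,0.44,0,0,0,0,1],[0,0.52,0,0,0,0,1],[0,0.6,0,0,0,0,1],[0,0.68,0,0,0,0,1],[0,0.76,0,0,0,0,1]]]'
python3 - <<'E'
from h import *
c=step((548.34,142.22,85.94,-16.28),[0,.05,-.022,0,0,0]);c=step(c,[0,.76,0,0,0,0]);print(c)
im=bot.capture("scene");cv2.imwrite("pics/s6.png",cv2.resize(im[155:305,160:310,::-1],None,fx=4,fy=4))
print(bot.get_obs()['contact_force'])
E
```

```text
time: 10.5
tool_pos: [502.5, -14.3, 90.3]
tcp_rot: [-3.142, -0.0, -0.284]
contact_force: [0.5, -0.1, -2.6]
grip_width: 49.8
[502.93 -13.29  90.34 -16.28]
[-0.17157041 -1.41277297 -3.8948827 ]
```

View pics/s6.png

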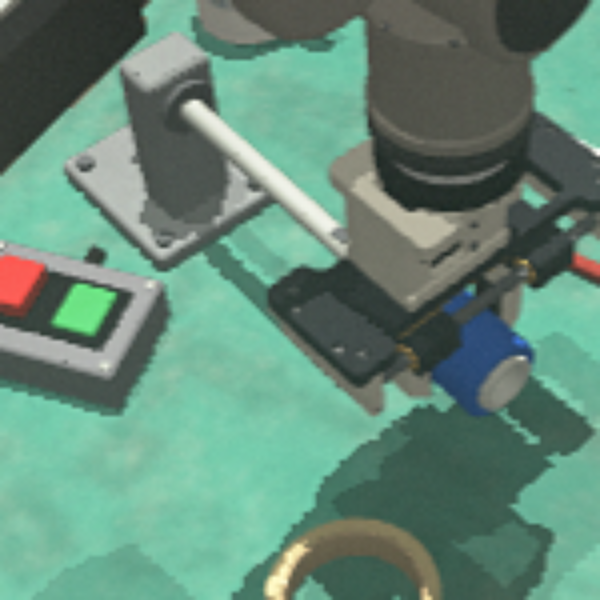

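```bash
python3 - <<'E'
from h import *
print(sh((502.93,-13.29,90.34,-16.28),(513,-200,100,11.6)))
E
```

```text
(array([ 0.31  ,  0.882 , -0.0483]), -0.6196)
```

```bash
python3 -m inch '[[[0,0.02,-0.02,0,0,0,1],[0.02,0.08,-0.05,0,0,-0.05,1],[0.06,0.18,-0.05,0,0,-0.12,1],[0.1,0.3,-0.05,0,0,-0.2,1],[0.14,0.42,-0.05,0,0,-0.28,1],[0.19,0.54,-0.05,0,0,-0.37,1],[0.23,0.66,-0.05,0,0,-0.46,1],[0.27,0.77,-0.05,0,0,-0.55,1],[0.3,0.86,-0.05,0,0,-0.62,1],[0.31,0.882,-0.05,0,0,-0.62,1]]]'
python3 - <<'E'
from h import *
c=step((502.93,-13.29,90.34,-16.28),[.31,.882,-.05,0,0,-.62]);print(c)
o=bot.get_obs();print(o['tool_pos'],np.degrees(o['tcp_rot']),o['grip_width'])
for n in("wrist","top","scene"):
    cv2.imwrite(f"pics/{n}7.png",bot.capture(n)[:,:,::-1])
s=cv2.imread("pics/scene7.png");cv2.imwrite("pics/s7.png",cv2.resize(s[210:345,270:410],None,fx=4.4,fy=4.4,interpolation=cv2.INTER_CUBIC))
print(sh(c,(515.8,-232,100,11.6)))
E
```

```text
time: 11.8
tool_pos: [513.1, -200.7, 100.4]
tcp_rot: [3.141, -0.0, 0.201]
contact_force: [0.6, 0.6, -2.7]
grip_width: 49.7
[ 512.99 -200.    100.34   11.62]
[ 513.1028715 -200.7299935  100.4251699] [ 1.79991899e+02 -2.57357050e-02  1.15263084e+01] 49.691122650299455
(array([-0.0185,  0.1596,  0.0017]), np.float64(0.0004))
```

View pics/wrist7.png

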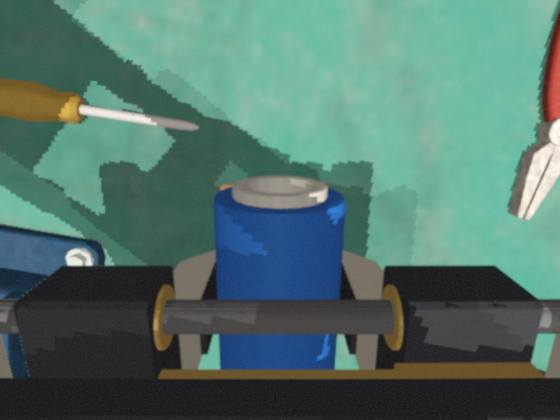

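View pics/s7.png

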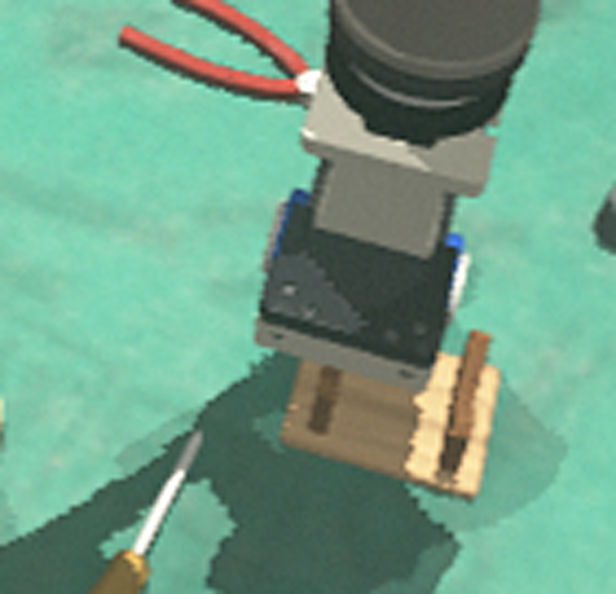

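```bash
python3 - <<'E'
from h import *
s=cv2.imread("pics/scene0.png");o=(325,268);c=cv2.resize(s[268:330,325:395],None,fx=9,fy=9,interpolation=cv2.INTER_CUBIC)
a=np.radians(-78.4);u=np.array([np.cos(a),np.sin(a),0]);v=np.array([-u[1],u[0],0]);C=np.array([515.8,-232,0])
P=[C+50*i*u+37.5*j*v+[0,0,10] for i,j in((-1,-1),(1,-1),(1,1),(-1,1))]
for n,cc,k,oo in(("scene",c,9,o),("top",cv2.resize(cv2.imread("pics/top0.png")[195:250,335:405],None,fx=10,fy=10,interpolation=cv2.INTER_CUBIC),10,(335,195))):
    q=((proj(n,P)-oo+.5)*k-.5).round().astype(int);cv2.polylines(cc,[q.reshape(-1,1,2)],True,(255,0,0),1)
    for i in(-38,-28,28,38):
        q=((proj(n,[C+i*u+37.5*w*v+[0,0,54] for w in(-1,1)]+[C+i*u+[0,0,30]])-oo+.5)*k-.5).round().astype(int)
        for x in q: cv2.circle(cc,tuple(map(int,x)),3,(255,0,0),-1)
    cv2.imwrite(f"pics/cr_{n}.png",cc)
obs=bot.get_obs();g=np.radians(11.62);t=obs['tool_pos']
ax=np.array([np.sin(g),-np.cos(g),0]);Cr=t+[0,0,19]
print(proj('wrist',[Cr-41*ax+[0,0,25],Cr-45*ax+[0,0,17]],obs))
E
```

```text
[[277.27497698 215.35220729]
 [277.30362325 196.86765383]]
```

View pics/cr_scene.png

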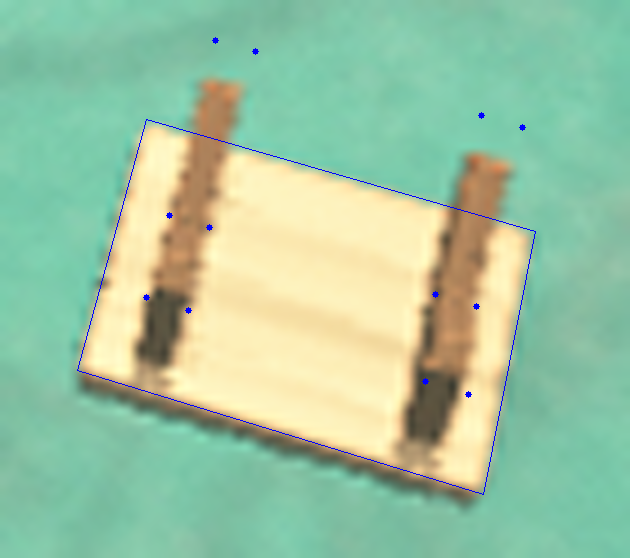

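View pics/cr_top.png

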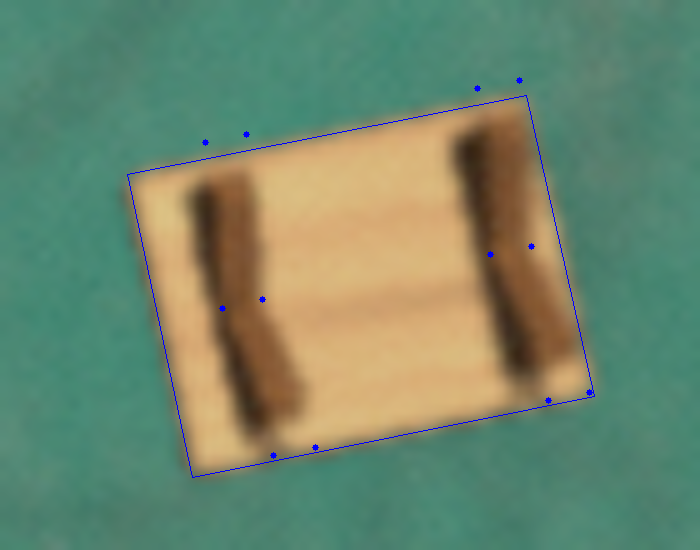

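```bash
python3 -m inch '[[[0,0.04,0,0,0,0,1],[-0.01,0.1,0,0,0,0,1],[-0.018,0.16,0,0,0,0,1],[-0.018,0.167,0.03,0,0,0,1],[-0.018,0.167,0.08,0,0,0,1],[-0.018,0.167,0.14,0,0,0,1],[-0.018,0.167,0.19,0,0,0,1],[-0.018,0.167,0.22,0,0,0,1],[-0.018,0.167,0.235,0,0,0,1],[-0.018,0.167,0.245,0,0,0,1]]]'
python3 - <<'E'
from h import *
c=step((512.99,-200.,100.34,11.62),[-.018,.167,.245,0,0,0]);print(c)
o=bot.get_obs();print(o['tool_pos'],o['contact_force'],o['moment'])
s=bot.capture("scene")[:,:,::-1];cv2.imwrite("pics/s8.png",cv2.resize(s[210:345,270:410],None,fx=4.4,fy=4.4,interpolation=cv2.INTER_CUBIC))
s=bot.capture("wrist")[:,:,::-1];cv2.imwrite("pics/w8.png",s)
E
```

```text
time: 13.2
tool_pos: [516.2, -233.5, 51.3]
tcp_rot: [3.141, -0.0, 0.203]
contact_force: [-0.6, 0.8, -2.8]
grip_width: 49.9
[ 516.19 -233.44   51.34   11.62]
[ 516.21027765 -233.5106375    51.31487482] [-0.64715817  0.84105511 -2.79811501] [-0.03257687  0.11310586 -0.06892867]
```

View pics/s8.png

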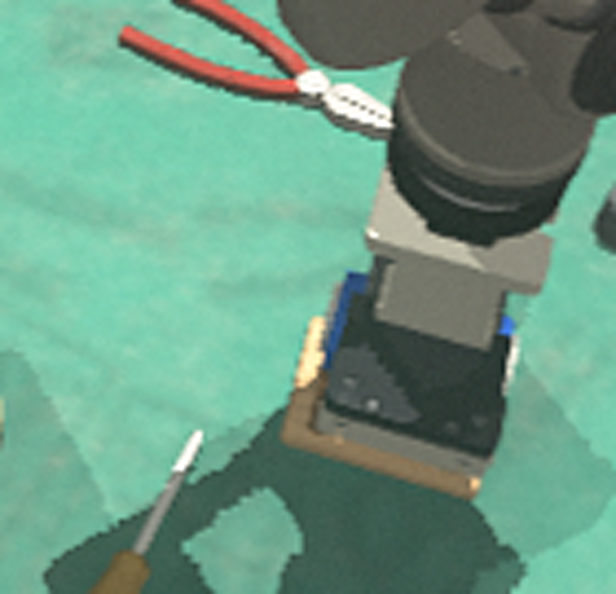

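View pics/w8.png

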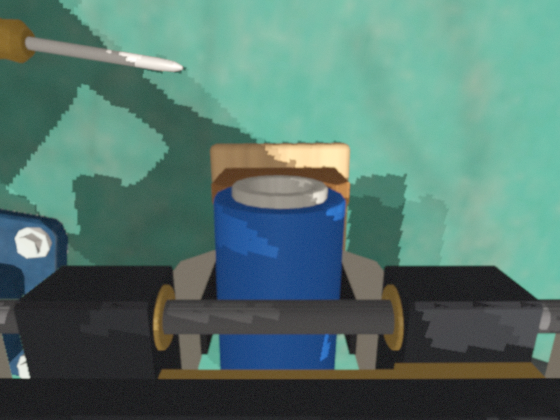

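The roller sits squarely over the cradle: the foot spans columns 211–349 in the wrist view and the roller centre is at about 279. Now the last 5 mm down.

```bash
python3 -m inch '[[[0,0,0.005,0,0,0,1],[0,0,0.01,0,0,0,1],[0,0,0.015,0,0,0,1],[0,0,0.02,0,0,0,1],[0,0,0.023,0,0,0,1],[0,0,0.026,0,0,0,1],[0,0,0.027,0,0,0,1],[0,0,0.027,0,0,0,1],[0,0,0.027,0,0,0,1],[0,0,0.027,0,0,0,1]]]'
python3 - <<'E'
from h import *
o=bot.get_obs();print(o['tool_pos'],o['contact_force'],o['moment'])
E
```

```text
time: 14.55
tool_pos: [516.8, -233.7, 46.9]
tcp_rot: [3.14, -0.002, 0.203]
contact_force: [0.5, 1.7, 5.1]
grip_width: 50.1
[ 516.79393881 -233.65787182   46.85335117] [0.48510332 1.69143054 5.05871516] [ 0.17083818 -0.0099942   0.0135458 ]
```

Contact now: about 8 N of support, with the TCP about 0.9 mm above the commanded height. The roller is resting in the saddles, so I'll release and check before lifting.

```bash
python3 -m inch '[[[0,0,0,0,0,0,0.2],[0,0,0,0,0,0,0],[0,0,0,0,0,0,-0.2],[0,0,0,0,0,0,-0.4],[0,0,0,0,0,0,-0.6],[0,0,0,0,0,0,-0.7],[0,0,0,0,0,0,-0.7],[0,0,0,0,0,0,-0.7],[0,0,-0.01,0,0,0,-0.7],[0,0,-0.03,0,0,0,-0.7]]]'
python3 - <<'E'
from h import *
o=bot.get_obs();print(o['tool_pos'],o['contact_force'],o['moment'])
s=bot.capture("wrist")[:,:,::-1];cv2.imwrite("pics/w9.png",s)
E
```

```text
time: 15.8
tool_pos: [516.0, -233.4, 52.0]
tcp_rot: [-3.141, 0.0, 0.203]
contact_force: [0.2, -1.3, -0.1]
grip_width: 78.1
[ 515.97478529 -233.41189401   52.00644791] [ 0.2126405  -1.31581055 -0.07668015] [-0.12074905  0.01827259  0.02194894]
```

View pics/w9.png

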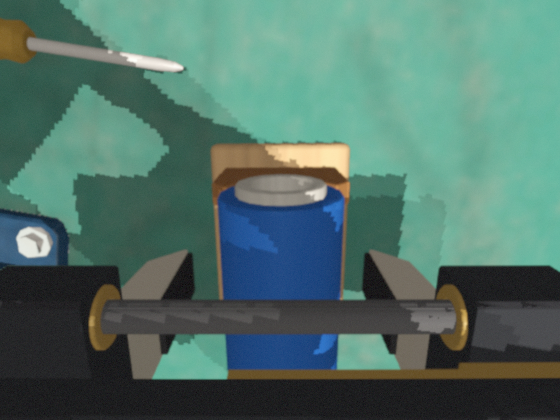

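The roller rests in the cradle with the fingers clear on both sides. I'll lift straight up.

```bash
python3 -m inch '[[[0,0,-0.05,0,0,0,-0.7],[0,0,-0.12,0,0,0,-0.7],[0,0,-0.25,0,0,0,-0.7],[0,0,-0.4,0,0,0,-0.7],[0,0,-0.55,0,0,0,-0.7],[0,-0.2,-0.65,0,0,0,-0.7],[0,-0.4,-0.7,0,0,0,-0.7],[0,-0.6,-0.7,0,0,0,-0.7],[0,-0.75,-0.7,0,0,0,-0.7],[0,-0.75,-0.7,0,0,0,-0.7]]]'
python3 - <<'E'
from h import *
print(bot.get_obs()['time'])
a=np.radians(-78.4);u=np.array([np.cos(a),np.sin(a),0]);v=np.array([-u[1],u[0],0]);C=np.array([515.8,-232,65])
for n in("top","scene"):
    im=bot.capture(n)[:,:,::-1].copy();cv2.imwrite(f"pics/{n}F.png",im)
    b=(335,190) if n=="top" else(325,255)
    c=cv2.resize(im[b[1]:b[1]+70,b[0]:b[0]+70],None,fx=8,fy=8,interpolation=cv2.INTER_CUBIC)
    q=((proj(n,[C+45*s*u for s in(-1,1)]+[C+41*i*u+25*j*v for i,j in((-1,-1),(-1,1),(1,1),(1,-1))])-b+.5)*8-.5).astype(int)
    for x in q: cv2.circle(c,tuple(map(int,x)),3,(0,255,255),-1)
    cv2.imwrite(f"pics/{n}Fc.png",c)
E
```

```text
time: 17.1
tool_pos: [485.6, -85.0, 193.1]
tcp_rot: [3.141, -0.001, 0.205]
contact_force: [-1.0, -0.7, 1.3]
grip_width: 78.4
17.1
```

View pics/topFc.png

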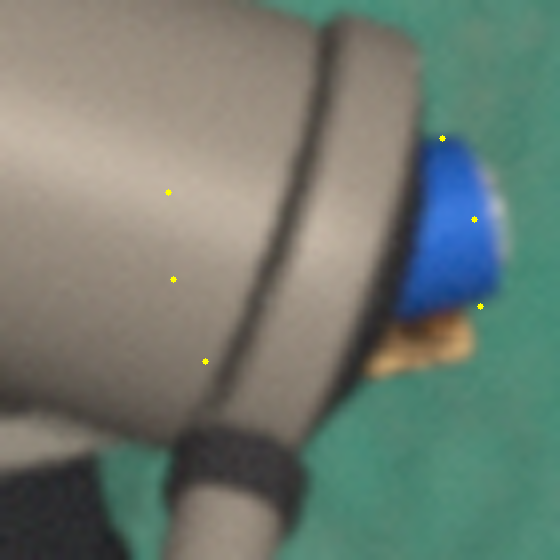

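View pics/sceneFc.png

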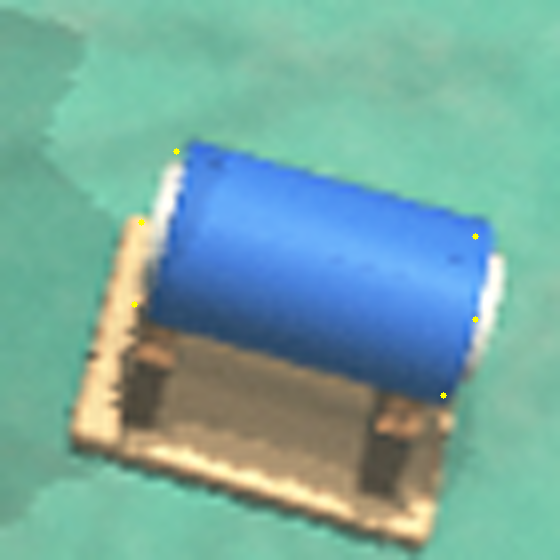

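View pics/sceneF.png

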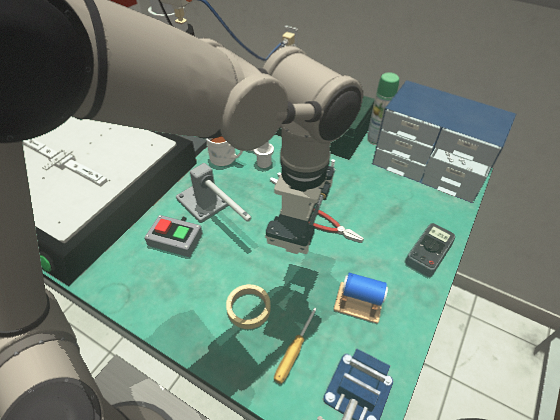

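```bash
python3 -c "
from plant import bot
print(bot.close_job(), bot.get_obs()['time'])"
```

```text
the job is handed in; nothing more can be done
the job is handed in; nothing more can be done
```

The roller is in the cradle and the job is handed in, with the robot's clock at about 17 s of the 56 s allowed. No verdict was reported.

- **Keys and catch:** I pressed the green key until it bottomed at 43 mm. The pictures then showed the red key up and the catch gone into the shaft.
- **Roller:** I gripped it across the middle, lifted it 4.4 mm so it cleared the shaft, and drew it off the end. I turned it 28° and lowered it into both saddles. The saddles were taking about 8 N when I opened the fingers.
- **Last pictures:** The roller lies parallel in both saddles, the green key is down and the red one up. The tape, pliers and screwdriver look unmoved. The mug was partly hidden by the arm, but the part I could see was in its place. The gripper was about 150 mm away and touching nothing.
- **One disagreement:** The roller sits about 4–5 mm off centre endwise, toward the far end, where I had aimed for 0–1 mm. The limit is 15 mm, so I left it.

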